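Draw a snug slide box out of its rack and lay it on the light pad

TASK

Take the slide box with the round window out of the slide rack: press gently on its top and draw it towards you until its front end sticks out over the rack's front edge, then take hold of that end and lay the box flat in the middle of the light pad, its long side parallel to the pad's short side, and let go. There is glass inside, so never press hard on it or drop it, and leave the other slide boxes in their bays and everything else where it is.

Things in the scene. Friction and masses are not known exactly. Their poses are not given: they have to be found in the camera images.
- slide_box: the box to take: flat closed white plastic box, 86 (x) x 46 (y) x 10 (z) mm, 50 to 100 g, with a round dark window 32 mm wide in its smooth flat top. Origin: centre of its underside, x along its length (-x end in front), z up. Starts in any one of the rack's three bays, its sides within 1 mm of wall and spring, its rear end near the rear wall, its top 1.5 mm above the walls: fingers cannot grip it there
- box_top (a point): centre of the box's top, 10 mm over its origin. A spring holds the box: to draw it, press here or further back with about 12 to 20 N while pulling; it slips under less, and the glass cracks above 35 N
- box_front (a point): middle of the box's front end face (43 mm from its origin along -x, 5 mm up). 25 to 35 mm of overhang past the rack's front edge is safe and enough to grip the two long sides (46 mm apart) from above, in front of the rack; with more than half its length out the box may tip out when let go
- square_box_a: neighbouring slide box of the same size and build with a SQUARE dark window, loose in another bay; must stay there. Same frame as slide_box
- square_box_b: neighbouring slide box of the same size and build with a SQUARE dark window, loose in another bay; must stay there. Same frame as slide_box
- rack: fixed wooden slide rack, 102 (x) x 177 (y) mm, three bays side by side along y, 57 mm apart, open in front (-x) and above. Origin on the table under its middle, z up. It stands on feet. Bay floors 32 mm above the table, from the front edge at x = -51 mm to the rear wall at x = +45 mm; walls stand 8.5 to 9 mm over the floors. Boxes slide along x with low friction (about 0.15)
- rack_front (a point): middle of the rack's front edge, at floor height of the bays. In each bay a 40 mm steel spring strip on the right (-y) side, from x = -30 to +10 mm in the rack's frame, presses on the box's side with about 4 N; it lets go once the box's rear end is in front of it
- light_pad: fixed flat light pad, 125 (x) x 150 (y) x 8 (z) mm, grey with a white field; origin at the centre of its underside on the table, short side along x
- vertebra: fossil vertebra, 70x75x38 mm, behind the rack; loose bystander
- tape_roll: roll of masking tape lying flat, 106 mm across, 25 mm high, behind the rack; loose bystander
- marker: felt marker, 135 mm long, 16 mm thick, lying near the table's front edge; loose bystander
- stone_4: grey stone, 31x45x20 mm, near the light pad; loose bystander
- stone_7: grey stone, 34x50x22 mm, near the table's front edge; loose bystander
- loupe: hand lens with handle, 159 mm long, lying behind the light pad; loose bystander

How it is judged:
By the outcome, as a careful person would: the job done as asked, in the order asked, and still so for the second after the job is handed in, with the robot touching nothing.
It also fails if it takes over 64 s, if anything falls off the work surface, if the arm or the gripper's body presses on something with over 40 N, if the wrist force passes 120 N, or if a joint passes its speed limit or range.

ROBOT

A 6-joint arm with a two-finger parallel gripper is mounted at the origin on a cart in front of the work surface, level with it; the furniture and walls round the work are solid. World frame = base frame: x ahead of the robot, y to its left, z up, the work surface at z = 0. Lengths are in m, angles in rad, forces in N, time in s.
With the tool pointing down it reaches from about 0.375 to 0.9 m from the base axis. Payload 3.1 kg.
Tool frame: the origin (TCP) lies on the centre line of the jaws, within the pads' length; the fingertips stand 8 mm ahead of it and the grasp point (between the pads) lies 11 mm behind it; z points along the fingers, y is the line along which they close (so a half turn about z gives the same grasp; the last joint's range is limited). The gripper opens to 87 mm and grips with 3 to 60 N. Pads are 19 mm wide; open, the fingers measure 117 mm over their backs; the gripper's body (75 mm by 190 mm) begins 51 mm behind the grasp point.
Start: joints at [-0.178, 0.527, 1.433, -0, 1.181, -0.178], TCP at [0.625, 0, 0.231] pointing down, gripper open.
Joint ranges: [-3.08, 3.08], [-0.75, 2.2], [0.22, 2.44], [-1.43, 4.57], [0, 2.65], [-2.85, 2.85]. Speed limits (rad/s): [2.79, 2.79, 3.14, 3.14, 3.14, 3.14].

INTERFACE

Orientations are given as a unit quaternion [x, y, z, w].
In Python, from rig import robot gives the robot as it stands. The module is installed in compiled form; this text tells all that it offers.
- The arm moves only by the tool send_rows, never from a script. Its argument "increments" is one flat list of numbers, 7 for each row, row after row: the turn, a rotation vector about the world's x, y, z in rad, then the shift along the world's x, y, z in cm, then the opening, from 0 (shut) to 1 (fully open). A call has 1 to 20 rows; each row shifts and turns the commanded pose from where the row before left it; what a row does not reach is not made up. A row lasts 1/12 s, in which the tool goes at most 41.7 mm and 7.16 degrees, less where a joint would pass 70% of its speed; a pose out of reach is approached as far as the arm can. A call is refused whole if a number of a shift passes 4.17 or a number of a turn 0.125, either way. A call with a gripper value outside its range is refused whole. The fingers move at their own pace and stop on an object; "newtons" is the grip in N (left out, the last holds). Time passes only in rows, so rows that do not move let the fingers close. It gives the time, the measured TCP pose, the force, the opening and the grip force at its end, in the units of the state.
- robot.get_obs(): the state, without advancing time (a new reading comes with each control period).
- robot.camera(name): name is "scene" or "side" or "wrist"; returns a dict with "image" (400x640x3 uint8, red, green, blue), "range_z" (400x640 float32, m along the optical axis (not along the pixel's ray), 0 where there is no reading), "fx", "fy", "cx", "cy" (pixels), "dist_coeffs" ([k1, k2, p1, p2, k3] as OpenCV has them; the pictures are not rectified), "R" (3x3) and "t" (3): a world point X has camera coordinates R X + t. Camera axes: x right, y down, z forward; pixel columns grow to the right and rows downward; lengths in m; the calibration is good to about 2 mm. A picture is of the moment at which its call begins.
- robot.hand_in(): hands the job in; it is judged then, once.
The state is a dict: "time": time; "q": joint angles; "joint_velocities": joint speeds; "joint_torque": joint torques, N m; "position": TCP position; "tool_rot": TCP orientation; "ft_force": force on the tool from outside, world axes, zero at the start; "moment": the same for the moment, N m; "grip_width": finger opening in m; "grip_force": force on a finger pad.
Only numpy, scipy, OpenCV 4.12 (cv2) and the standard library are available. Lean on these libraries where they do the work, as an engineer would, in place of code of your own. Each camera call takes 0.05 s, during which the arm holds its last target. There are 200 camera calls.

## Working session

There is one attempt and no reset: what is moved stays moved. The work goes in short steps, Python scripts to look and compute and a tool call to move; the robot and the scene stay as the last step left them, time stands still between calls to the robot, and variables do not carry over. Pictures are saved under pics/ and viewed, at most 10 in all, crops included, and the job is handed in when it is done.

Besides the shell and the picture viewer there is one more tool, called after ">>>" by a JSON object that holds its "method" and its "body", one argument or row to a line. send_rows: Moves the arm, as the interface text tells. Its arguments: {"type":"object","properties":{"increments":{"type":"array"},"newtons":{"type":"number"}},"required":["increments"]}

```bash
mkdir -p pics
cat > h.py <<'E'
import numpy as np, cv2
from rig import robot
def cam(n):
    c=robot.camera(n); c['K']=np.array([[c['fx'],0,c['cx']],[0,c['fy'],c['cy']],[0,0,1.]]); c['d']=np.array(c['dist_coeffs'],float)
    c['R']=np.array(c['R']); c['t']=np.array(c['t']); return c
def ray(c,uv):
    p=cv2.undistortPoints(np.array(uv,float).reshape(-1,1,2),c['K'],c['d']).reshape(-1,2)
    d=np.c_[p,np.ones(len(p))]@c['R']; return -c['R'].T@c['t'], d
def plane(c,uv,z):
    o,d=ray(c,uv); return o+d*((z-o[2])/d[:,2])[:,None]
def depth(c,uv):
    o,d=ray(c,uv); r=np.array([c['range_z'][int(round(v)),int(round(u))] for u,v in uv]); return o+d*r[:,None]
def save(c,n): cv2.imwrite('pics/'+n+'.png',c['image'][:,:,::-1])
E
python3 - <<'E'
from h import *
cs=[cam(n) for n in("scene","side","wrist")]
for c,n in zip(cs,"abc"):
    save(c,n+'0'); print(c['R'].round(3).tolist(),c['t'].round(3),c['fx'],c['d'])
cv2.imwrite('pics/sw.png',cv2.resize(np.vstack([cs[0]['image'],cs[2]['image']])[:,:,::-1],(480,600)))
print(robot.get_obs())
E
```

```text
[[0.884, -0.467, -0.013], [-0.315, -0.576, -0.754], [0.345, 0.671, -0.656]] [-0.551  0.218  0.712] 391.20210843149573 [-0.02514665  0.          0.          0.          0.        ]
[[0.978, -0.21, -0.013], [-0.142, -0.613, -0.777], [0.155, 0.761, -0.629]] [-0.608  0.084  1.025] 447.3665308706478 [-0.05453992  0.          0.          0.          0.        ]
[[1.0, 0.0, -0.003], [0.001, -0.961, 0.276], [-0.003, -0.276, -0.961]] [-0.623 -0.035  0.391] 344.2324513817837 [-0.04946061  0.          0.          0.          0.        ]
{'time': 0.15, 'q': array([-1.78509971e-01,  5.28254482e-01,  1.43362259e+00, -1.51770620e-05,
        1.18137259e+00, -1.78467103e-01]), 'joint_velocities': array([ 1.28539013e-03, -2.63630175e-03, -4.56220814e-03,  6.69149565e-05,
        1.67104015e-03,  1.26723802e-03]), 'joint_torque': array([ 9.14956272e-04, -4.40429199e+01, -1.76841742e+01,  6.33679633e-02,
        5.52540855e-02, -1.06930895e-04]), 'position': array([6.24450790e-01, 1.18082074e-04, 2.29790621e-01]), 'tool_rot': array([ 7.07119653e-01,  7.07093424e-01, -4.78285307e-04, -6.76540503e-04]), 'ft_force': array([-0.20647317,  0.28571739,  0.04869315]), 'moment': array([-0.03587214,  0.01007074, -0.00898986]), 'grip_force': 0.0, 'grip_width': 0.08709762232332861}
```

View pics/a0.png

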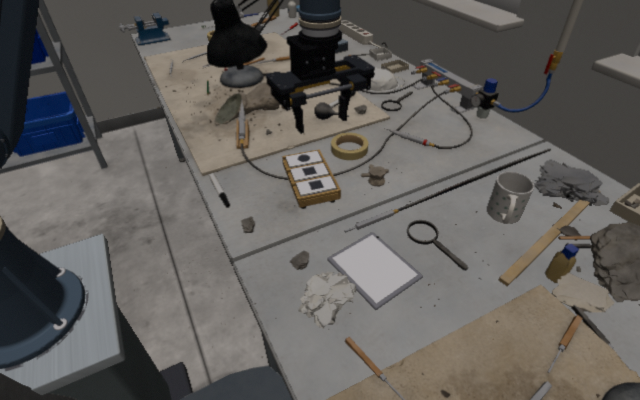

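View pics/c0.png

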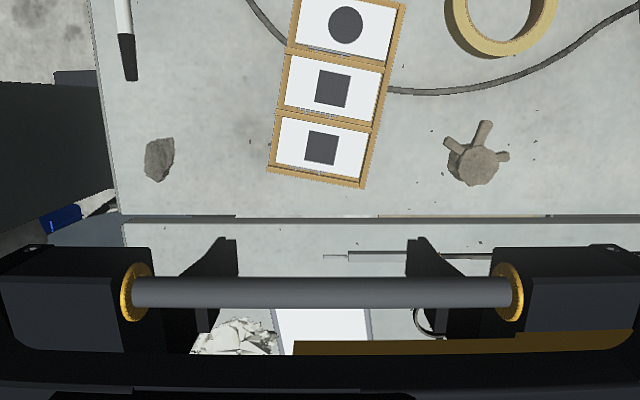

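The wrist view shows the rack with the round window at (345,25), in the far-left (+y) bay; the square windows are at (332,89) and (321,148). In the scene view the rack is near (310,178) and the pad near (375,270), next to a loose pale rock.

View pics/b0.png

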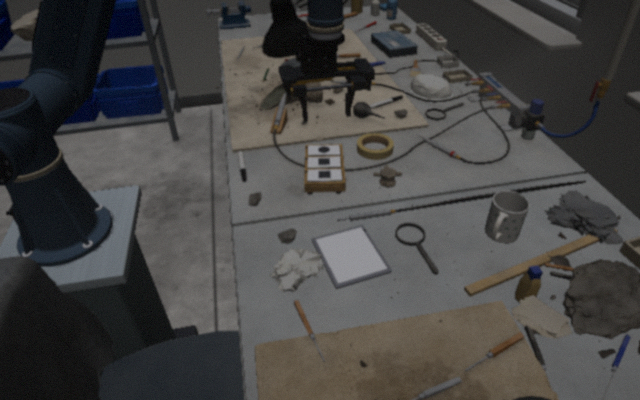

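Run:
```python
from h import *
for n in("scene","side","wrist"):
    c=cam(n); g=cv2.cvtColor(c['image'],cv2.COLOR_RGB2GRAY)
    o=lambda m:[k for k in cv2.findContours(m,cv2.RETR_LIST,cv2.CHAIN_APPROX_NONE)[0]]
    for k in o((g>190).astype(np.uint8)):
        a=cv2.contourArea(k)
        if a>60 and n!="wrist" or a>600:
            r=cv2.minAreaRect(k); u=np.array(r[0])
            print(n,'white',a,np.round(r[0],1),np.round(r[1],1),round(r[2],1),depth(c,[u]).round(3)[0])
    for k in o((g<100).astype(np.uint8)):
        a=cv2.contourArea(k)
        if 25<a<1800:
            M=cv2.moments(k);u=(M['m10']/M['m00'],M['m01']/M['m00']); P=depth(c,[u])[0]
            s=cv2.minAreaRect(k)[1]
            if 0.45<P[0]<.95 and .0<P[1]<.6 and P[2]<.1 and a/s[0]/s[1]>.7: print(n,'dark',a,np.round(u,1),round(a/s[0]/s[1],2),P.round(4))
```

```text
scene dark 76.0 [315.6 184.5] 0.78 [0.6227 0.0333 0.0421]
scene dark 63.5 [309.1 170.6] 0.78 [0.6335 0.0901 0.0415]
scene dark 50.5 [303.4 157.8] 0.77 [0.6442 0.1442 0.0425]
scene dark 71.0 [360.8 109.4] 0.71 [0.921  0.3093 0.0293]
scene dark 196.5 [319.   88.7] 0.72 [0.8873 0.5279 0.0153]
side dark 63.0 [323.4 161. ] 0.95 [0.6357 0.0916 0.0412]
side dark 46.5 [323.3 149.1] 0.7 [0.6474 0.1491 0.0402]
side dark 1262.5 [249.6 131.6] 0.79 [0.4596 0.3412 0.0102]
side dark 101.0 [400.7 113.8] 0.78 [0.9245 0.3037 0.0317]
wrist white 1101.0 [230.  335.7] [75.1 36.6] 1.7 [ 0.512 -0.199  0.027]
wrist white 2717.5 [321.  326.8] [46.6 87.3] 82.9 [ 0.624 -0.199  0.009]
wrist white 6048.0 [484.5 174. ] [199.  78.] 0.0 [0.794 0.005 0.035]
wrist white 989.0 [320.6 147.7] [32.4 32.6] 11.3 [0.623 0.033 0.044]
wrist white 3824.5 [320.3 147.3] [87.3 46.1] 11.1 [0.623 0.033 0.043]
wrist white 1109.5 [331.5  88.2] [33.9 34.7] 11.3 [0.634 0.089 0.042]
wrist white 4313.0 [331.2  88. ] [91.4 49.4] 11.3 [0.633 0.089 0.042]
wrist white 1092.5 [344.3  24.8] [36.8 37.5] 45.0 [0.645 0.145 0.041]
wrist white 4556.0 [344.   24.6] [94.4 53.2] 11.8 [0.645 0.145 0.041]
wrist white 1917.0 [132.   70.5] [146.   58.9] 76.7 [0.429 0.11  0.013]
wrist dark 802.0 [320.3 147.1] 0.92 [0.6231 0.0334 0.0431]
wrist dark 920.0 [331.2  88.2] 0.93 [0.6335 0.0891 0.0418]
wrist dark 928.5 [344.5  24.6] 0.8 [0.6452 0.1453 0.0408]
```

The side view shows the same arrangement: rack at (323,165), pad field at (350,255), stone_4 at (288,236) and the pale rock at (297,268), all clear of the route. Next I measure the pad, the rock's height and the rack's front edge.

Run:
```python
from h import *
for n,s in(("scene",(360,270)),("side",(350,255))):
    c=cam(n); g=cv2.cvtColor(c['image'],cv2.COLOR_RGB2GRAY); v=int(g[s[1],s[0]])
    m=((g>v-35)).astype(np.uint8); _,l=cv2.connectedComponents(m); k=cv2.findContours((l==l[s[1],s[0]]).astype(np.uint8),0,1)[0][0]
    print(n,v,cv2.contourArea(k),depth(c,[s]).round(4))
    P=plane(c,k.reshape(-1,2),0.008); r=cv2.minAreaRect((P[:,:2]*1000).astype(np.float32)); print('field mm',np.round(r,1) if 0 else r)
    # tall points near the pad
    vv,uu=np.mgrid[200:330,240:460]; q=np.c_[uu.ravel(),vv.ravel()]; D=depth(c,q); sel=(abs(D[:,0]-.6)<.2)&(abs(D[:,1]+.22)<.2)&(D[:,2]>.02)&(D[:,2]<.2)
    D=D[sel]; h,_,_=np.histogram2d(D[:,0],D[:,1],bins=1) if 0 else (0,0,0)
    for x in np.arange(.4,.8,.05):
        w=D[(D[:,0]>=x)&(D[:,0]<x+.05)]
        if len(w)>3: print(round(x,2),len(w),w[:,1].min().round(3),w[:,1].max().round(3),w[:,2].max().round(3))
c=cam("wrist")
hsv=cv2.cvtColor(c['image'],cv2.COLOR_RGB2HSV); m=cv2.inRange(hsv,(10,70,90),(30,255,255)); m[200:]=0;m[:,:250]=0;m[:,420:]=0
k=max(cv2.findContours(m,0,1)[0],key=cv2.contourArea); P=plane(c,k.reshape(-1,2),.041)
ang=np.deg2rad(-11.1);R=np.array([[np.cos(ang),np.sin(ang)],[-np.sin(ang),np.cos(ang)]])
Q=(P[:,:2]-[.645,.145])@R.T
for a in(-.11,-.05,-.0): w=Q[abs(Q[:,1]-a)<.015]; print('rack x extent rel box',a,w.min(0).round(4),w.max(0).round(4))
```

```text
scene 168 2838.5 [[ 0.5973 -0.208   0.0065]]
field mm ((626.3663940429688, -213.24191284179688), (109.1187973022461, 134.2433319091797), 8.301993370056152)
0.45 545 -0.282 -0.134 0.034
0.5 844 -0.27 -0.186 0.033
0.55 70 -0.257 -0.209 0.03
side 146 2286.5 [[ 0.6272 -0.2201  0.0094]]
field mm ((628.5202026367188, -213.143310546875), (110.72493743896484, 135.57017517089844), 8.605649948120117)
0.45 525 -0.399 -0.129 0.044
0.5 753 -0.404 -0.124 0.044
0.55 87 -0.259 -0.21 0.033
0.6 7 -0.417 -0.407 0.021
0.65 6 -0.415 -0.404 0.021
0.7 5 -0.419 -0.41 0.021
0.75 5 -0.42 -0.407 0.021
rack x extent rel box -0.11 [-0.0492 -0.1245] [ 0.0511 -0.0958]
rack x extent rel box -0.05 [-0.0494 -0.0646] [ 0.0506 -0.0352]
rack x extent rel box -0.0 [-0.0495 -0.0148] [0.0506 0.015 ]
```

>>> {"method": "send_rows", "body": {
  "increments": [0, 0, 0.1147, 0.27, 1.19, -0.9, 0, 0, 0, 0.1147, 0.27, 1.19, -0.9, 0, 0, 0, 0.1147, 0.27, 1.19, -0.9, 0, 0, 0, 0.1147, 0.27, 1.19, -0.9, 0, 0, 0, 0.1147, 0.27, 1.19, -0.9, 0, 0, 0, 0.1147, 0.27, 1.19, -0.9, 0, 0, 0, 0.1147, 0.27, 1.19, -0.9, 0, 0, 0, 0.1147, 0.27, 1.19, -0.9, 0, 0, 0, 0.1147, 0.27, 1.19, -0.9, 0, 0, 0, 0.1147, 0.27, 1.19, -0.9, 0, 0, 0, 0.1147, 0.27, 1.19, -0.9, 0, 0, 0, 0.1147, 0.27, 1.19, -0.9, 0, 0, 0, 0, 0, 0, 0, 0, 0, 0, 0, 0, 0, 0, 0, 0, 0, 0, 0, 0, 0, 0],
  "newtons": 10
}}

```text
time: 1.7
position: [0.6575, 0.1424, 0.1229]
tool_rot: [0.098, 0.995, -0.0, 0.0]
ft_force: [0.1, -0.0, 1.1]
grip_width: 0.0015
grip_force: 0.0
```

```bash
cat > look.py <<'E'
import sys
from h import *
from scipy.spatial.transform import Rotation as Ro
c=cam("wrist"); save(c,sys.argv[1]); z=float(sys.argv[2]); s=robot.get_obs()
R=Ro.from_quat(s['tool_rot']).as_matrix(); print(round(s['time'],2),s['position'].round(4),'toolx',R[:,0].round(3),'tooly',R[:,1].round(3),'toolz',R[:,2].round(3),s['ft_force'].round(2),s['grip_width'],s['grip_force'])
g=cv2.cvtColor(c['image'],cv2.COLOR_RGB2GRAY)
for k in cv2.findContours((g>175).astype(np.uint8),cv2.RETR_CCOMP,2)[0]:
    if cv2.contourArea(k)<500: continue
    r=cv2.minAreaRect((plane(c,k.reshape(-1,2),z)[:,:2]*1000).astype(np.float32))
    print(cv2.contourArea(k),np.round(r[0],1),np.round(r[1],1),round(r[2],1),depth(c,[np.clip(cv2.minAreaRect(k)[0],0,399)])[0].round(4),np.round(cv2.minAreaRect(k)[0]))
E
python3 look.py c1 0.042
```

```text
1.75 [0.6577 0.1421 0.1232] toolx [-0.981  0.196 -0.001] tooly [ 0.196  0.981 -0.   ] toolz [ 0.001 -0.    -1.   ] [0.64 0.7  0.55] 0.001191308356549664 0.0
1008.5 [723.3  -5. ] [31.5 28.3] 79.8 [ 7.476e-01 -3.390e-02  6.000e-04] [158. 323.]
3555.5 [786.6 277.5] [75.6 43.5] 78.8 [0.6365 0.1643 0.2082] [520. 330.]
1006.0 [718.4 -43. ] [30.2 36.7] 85.5 [ 7.394e-01 -7.890e-02 -5.000e-04] [113. 322.]
7042.0 [622.9  33.3] [45.9 84.9] 79.2 [0.6211 0.0329 0.0416] [162. 194.]
1746.5 [623.6  33. ] [31.8 31.2] 79.2 [0.623  0.0332 0.0425] [163. 196.]
6679.0 [644.7 144.7] [45.8 84.8] 79.1 [0.6427 0.1452 0.0423] [322. 193.]
1608.0 [645.3 145.1] [32.7 32.5] 32.0 [0.645  0.1451 0.042 ] [323. 196.]
7106.5 [632.   89.3] [46.1 82.1] 79.1 [0.6303 0.0888 0.0413] [241. 191.]
1794.5 [634.1  89. ] [31.7 30.9] 78.8 [0.6339 0.0888 0.0418] [242. 196.]
43800.0 [640.  309.7] [210. 134.] 0.7 [ 6.205e-01  2.119e-01 -2.000e-04] [540. 138.]
721.0 [622.1 327.4] [25.8 18.1] 70.9 [ 0.6024  0.2146 -0.001 ] [579. 114.]
22874.5 [632.  190.7] [191.5  99.1] 1.2 [ 0.6241  0.1951 -0.0012] [379. 146.]
35494.5 [599.4  80.1] [244.  191.9] 77.6 [0.5904 0.0806 0.0411] [214. 138.]
12804.0 [574.7 -62.4] [198.5  67.1] 0.0 [ 0.5672 -0.0992 -0.0013] [ 20. 150.]
```

View pics/c1.png

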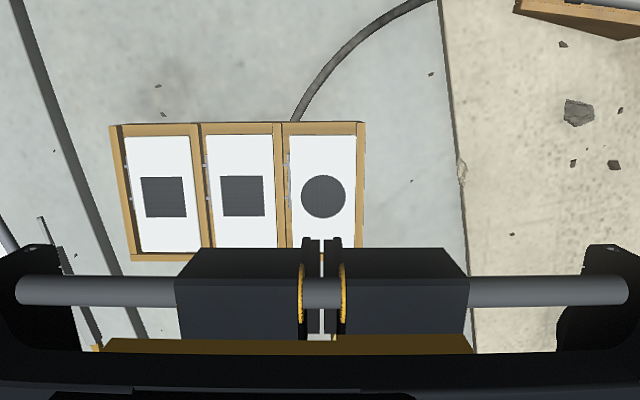

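The wrist view shows the rack with its front edge at the top (row 123). The target box with the round window is at (322,196), and the closed fingers are just behind it, in line. I'm going down onto it.

>>> {"method": "send_rows", "body": {
  "increments": [0, 0, 0, 0, 0, -1.1, 0, 0, 0, 0, 0, 0, -1.2, 0, 0, 0, 0, 0, 0, -1.2, 0, 0, 0, 0, 0, 0, -1.2, 0, 0, 0, 0, 0, 0, -1.0, 0, 0, 0, 0, 0, 0, -0.6, 0, 0, 0, 0, 0, 0, -0.4, 0, 0, 0, 0, 0, 0, -0.2, 0, 0, 0, 0, 0, 0, 0, 0, 0, 0, 0, 0, 0, 0, 0]
}}

```text
time: 2.58
position: [0.6577, 0.1429, 0.0538]
tool_rot: [0.097, 0.995, 0.0, 0.0]
ft_force: [0.3, 0.1, 1.0]
grip_width: 0.0003
grip_force: 0.0
```

>>> {"method": "send_rows", "body": {
  "increments": [0, 0, 0, 0, 0, -0.1, 0, 0, 0, 0, 0, 0, -0.1, 0, 0, 0, 0, 0, 0, 0, 0, 0, 0, 0, 0, 0, 0, 0]
}}

```text
time: 2.92
position: [0.6575, 0.1429, 0.0518]
tool_rot: [0.097, 0.995, 0.0, 0.0]
ft_force: [0.3, -0.7, -0.1]
grip_width: 0.0006
grip_force: 0.0
```

>>> {"method": "send_rows", "body": {
  "increments": [0, 0, 0, 0, 0, -0.1, 0, 0, 0, 0, 0, 0, 0, 0, 0, 0, 0, 0, 0, 0, 0]
}}

```text
time: 3.17
position: [0.6573, 0.1429, 0.0505]
tool_rot: [0.097, 0.995, -0.0, -0.0]
ft_force: [-0.2, -0.2, 0.6]
grip_width: 0.0005
grip_force: 0.0
```

>>> {"method": "send_rows", "body": {
  "increments": [0, 0, 0, 0, 0, -0.05, 0, 0, 0, 0, 0, 0, 0, 0, 0, 0, 0, 0, 0, 0, 0]
}}

```text
time: 3.42
position: [0.6574, 0.1428, 0.0505]
tool_rot: [0.097, 0.995, -0.0, 0.0]
ft_force: [-1.7, -0.2, 3.5]
grip_width: 0.0004
grip_force: 1.8
```

>>> {"method": "send_rows", "body": {
  "increments": [0, 0, 0, 0, 0, -0.05, 0, 0, 0, 0, 0, 0, 0, 0, 0, 0, 0, 0, 0, 0, 0]
}}

```text
time: 3.67
position: [0.6574, 0.1428, 0.0505]
tool_rot: [0.097, 0.995, -0.0, 0.0]
ft_force: [-1.6, -0.2, 6.0]
grip_width: 0.0009
grip_force: 3.1
```

>>> {"method": "send_rows", "body": {
  "increments": [0, 0, 0, 0, 0, -0.05, 0, 0, 0, 0, 0, 0, 0, 0, 0, 0, 0, 0, 0, 0, 0]
}}

```text
time: 3.92
position: [0.6574, 0.1428, 0.0504]
tool_rot: [0.097, 0.995, -0.0, 0.0]
ft_force: [-2.8, 0.4, 9.0]
grip_width: 0.0003
grip_force: 4.3
```

>>> {"method": "send_rows", "body": {
  "increments": [0, 0, 0, 0, 0, -0.06, 0, 0, 0, 0, 0, 0, -0.06, 0, 0, 0, 0, 0, 0, 0, 0, 0, 0, 0, 0, 0, 0, 0]
}}

```text
time: 4.25
position: [0.6578, 0.1428, 0.0504]
tool_rot: [0.097, 0.995, -0.0, 0.001]
ft_force: [-4.8, -0.4, 13.3]
grip_width: 0.0007
grip_force: 6.7
```

>>> {"method": "send_rows", "body": {
  "increments": [0, 0, 0, -0.1, 0.02, 0, 0, 0, 0, 0, -0.2, 0.04, 0, 0, 0, 0, 0, -0.2, 0.04, 0, 0, 0, 0, 0, 0, 0, 0, 0]
}}

```text
time: 4.58
position: [0.656, 0.1435, 0.0505]
tool_rot: [0.097, 0.995, 0.0, 0.004]
ft_force: [0.9, -0.7, 9.3]
grip_width: 0.0006
grip_force: 4.3
```

>>> {"method": "send_rows", "body": {
  "increments": [0, 0, 0, 0, 0, -0.06, 0, 0, 0, 0, 0, 0, -0.06, 0, 0, 0, 0, 0, 0, 0, 0, 0, 0, 0, 0, 0, 0, 0]
}}

```text
time: 4.92
position: [0.656, 0.1435, 0.0504]
tool_rot: [0.097, 0.995, 0.0, 0.004]
ft_force: [0.0, -0.9, 13.6]
grip_width: 0.0
grip_force: 7.2
```

>>> {"method": "send_rows", "body": {
  "increments": [0, 0, 0, -0.1, 0.02, -0.02, 0, 0, 0, 0, -0.2, 0.04, -0.02, 0, 0, 0, 0, -0.2, 0.04, 0, 0, 0, 0, 0, 0, 0, 0, 0]
}}

```text
time: 5.25
position: [0.653, 0.1441, 0.0504]
tool_rot: [0.097, 0.995, 0.0, 0.007]
ft_force: [2.2, -3.0, 12.9]
grip_width: 0.0004
grip_force: 6.6
```

>>> {"method": "send_rows", "body": {
  "increments": [0, 0, 0, 0, 0, -0.06, 0, 0, 0, 0, -0.2, 0.04, -0.02, 0, 0, 0, 0, -0.2, 0.04, -0.02, 0, 0, 0, 0, -0.2, 0.04, 0, 0, 0, 0, 0, -0.2, 0.04, 0, 0, 0, 0, 0, -0.2, 0.04, 0, 0, 0, 0, 0, 0, 0, 0, 0]
}}

```text
time: 5.83
position: [0.6443, 0.1458, 0.0504]
tool_rot: [0.097, 0.995, 0.0, 0.008]
ft_force: [1.9, -3.2, 17.0]
grip_width: 0.0001
grip_force: 8.3
```

```bash
python3 look.py c2 0.042 | head -30
```

```text
5.88 [0.6444 0.1458 0.0504] toolx [-0.981  0.193 -0.016] tooly [0.193 0.981 0.002] toolz [ 0.016 -0.001 -1.   ] [ 3.22 -1.84 16.93] 0.000423334567198277 8.35223981179297
1603.5 [707.7 225.8] [26.1 30.8] 80.0 [0.6215 0.1676 0.1363] [482. 330.]
2482.5 [713.7 255.8] [36.8 30.7] 79.0 [0.6212 0.1677 0.1361] [539. 329.]
1366.0 [659.   26.8] [45.4 12.3] 78.9 [0.6588 0.0269 0.0422] [118. 316.]
5625.0 [607.4  36. ] [46.8 53.3] 79.2 [0.6064 0.0368 0.0426] [ 99. 227.]
5695.0 [617.9  92.2] [45.7 53.5] 79.2 [0.615  0.0926 0.0416] [208. 222.]
6457.0 [615.5 150.5] [45.7 48.1] 78.9 [0.6147 0.1508 0.0415] [322. 200.]
35636.5 [611.1 275.5] [141.4  73.9] 0.9 [ 0.598   0.2007 -0.0011] [564. 137.]
32224.0 [606.2 188.5] [135.3  93. ] 1.0 [ 0.6006  0.1954 -0.0011] [391. 143.]
50947.0 [570.9  96.5] [199.2 115.9] 77.7 [ 5.674e-01  9.240e-02 -3.000e-04] [207. 122.]
5262.5 [555.   63.8] [33.9 46.7] 42.3 [ 5.504e-01  4.010e-02 -2.000e-04] [114. 111.]
```

View pics/c2.png

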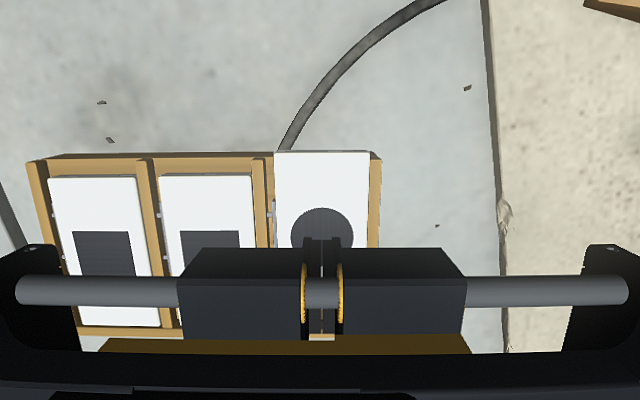

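The box follows the fingers: its front (row 152) is now level with the rack's front edge, and the neighbours haven't moved. I'll keep drawing.

>>> {"method": "send_rows", "body": {
  "increments": [0, 0, 0, -0.2, 0.04, 0, 0, 0, 0, 0, -0.2, 0.04, 0, 0, 0, 0, 0, -0.2, 0.04, 0, 0, 0, 0, 0, -0.2, 0.04, 0, 0, 0, 0, 0, -0.2, 0.04, 0, 0, 0, 0, 0, -0.2, 0.04, 0, 0]
}}

```text
time: 6.38
position: [0.633, 0.148, 0.0504]
tool_rot: [0.097, 0.995, 0.0, 0.009]
ft_force: [2.8, -4.6, 16.5]
grip_width: 0.0006
grip_force: 8.3
```

>>> {"method": "send_rows", "body": {
  "increments": [0, 0, 0, -0.2, 0.04, 0, 0, 0, 0, 0, -0.2, 0.04, 0, 0, 0, 0, 0, -0.2, 0.04, 0, 0, 0, 0, 0, -0.2, 0.04, 0, 0, 0, 0, 0, -0.15, 0.03, 0, 0, 0, 0, 0, 0, 0, 0, 0]
}}

```text
time: 6.88
position: [0.6232, 0.1499, 0.0504]
tool_rot: [0.097, 0.995, 0.0, 0.008]
ft_force: [3.4, -5.0, 18.2]
grip_width: 0.0006
grip_force: 8.8
```

```bash
python3 look.py c3 0.042 | head -30
```

```text
6.93 [0.6232 0.1499 0.0504] toolx [-0.981  0.193 -0.017] tooly [0.193 0.981 0.002] toolz [ 0.017 -0.001 -1.   ] [ 3.11 -3.41 17.72] 0.00031172621434834486 8.872011406347156
1351.5 [686.1 227. ] [19.9 33.5] 88.6 [0.6003 0.1717 0.1362] [478. 330.]
2752.5 [692.1 257.6] [41.4 30.6] 79.0 [0.6004 0.1718 0.1356] [536. 329.]
1961.5 [647.   29.1] [45.4 30.8] 79.1 [0.6419 0.03   0.0418] [120. 322.]
4235.5 [597.   38.6] [45.8 31.6] 79.1 [0.5965 0.0389 0.0424] [104. 247.]
3121.0 [607.4  94.3] [45.6 32. ] 79.0 [0.6066 0.0937 0.0422] [209. 246.]
32688.5 [595.3 277.5] [130.9  77.1] 1.3 [5.812e-01 2.038e-01 4.000e-04] [568. 145.]
97359.5 [556.8 128.7] [257.3 129. ] 74.8 [ 0.5599  0.1165 -0.0015] [246. 137.]
5166.0 [549.5  65.7] [39.8 45.6] 52.7 [ 0.5507  0.0415 -0.0016] [123. 147.]
```

>>> {"method": "send_rows", "body": {
  "increments": [0, 0, 0, 0, 0, 0.2, 0, 0, 0, 0, 0, 0, 0.4, 0, 0, 0, 0, 0, 0, 0.8, 0, 0, 0, 0, 0, 0, 1.5, 0, 0, 0, 0, 0, 0, 1.5, 0, 0, 0, 0, 0, 0, 1.5, 0, 0, 0, 0, -1, 0.2, 0, 0.5, 0, 0, 0, -1.5, 0.3, 0, 0.75, 0, 0, 0, -1.5, 0.3, 0, 0.75, 0, 0, 0, -1, 0.2, 0, 0.75, 0, 0, 0, 0, 0, 0, 0.75, 0, 0, 0, 0, 0, 0, 0.75]
}}

```text
time: 7.93
position: [0.5651, 0.1614, 0.1038]
tool_rot: [0.097, 0.995, -0.0, -0.0]
ft_force: [0.3, -0.6, -0.3]
grip_width: 0.0326
grip_force: 0.0
```

```bash
python3 look.py c4 0.042 | head -30
```

```text
7.98 [0.5662 0.1612 0.104 ] toolx [-0.981  0.193 -0.001] tooly [0.193 0.981 0.   ] toolz [ 0.001 -0.    -1.   ] [ 0.91 -0.42 -0.32] 0.03690305595606476 0.0
1771.5 [641.9 145.5] [45.4 24.8] 79.0 [0.6417 0.1456 0.0419] [322. 324.]
1473.5 [681.5 310.3] [31.4 39.8] 79.1 [0.5509 0.1846 0.1789] [547. 326.]
766.5 [615.3 -28.8] [19. 40.] 80.5 [ 6.40e-01 -7.19e-02  4.00e-04] [ 85. 330.]
11639.0 [575.4 189.9] [ 73.5 125.2] 16.8 [5.883e-01 1.953e-01 2.000e-04] [370. 224.]
981.5 [550.9 356.5] [42.4 12.5] 69.6 [0.5293 0.2234 0.0137] [613. 146.]
19494.0 [587.7 306.6] [171.3  84.4] 60.8 [ 0.5748  0.2205 -0.0008] [540. 202.]
609.5 [611.7 327.3] [26.  17.1] 64.6 [6.069e-01 2.161e-01 1.000e-04] [570. 241.]
4229.0 [508.2 -23.9] [ 52.9 112. ] 64.2 [ 0.5104 -0.0899 -0.0012] [  8. 198.]
23982.5 [491.7 308. ] [143.   72.3] 81.1 [ 4.731e-01  2.343e-01 -2.000e-04] [531.  62.]
783.0 [436.7 172.9] [49.5 10.1] 78.7 [0.4289 0.1725 0.0105] [300.  10.]
83790.5 [488.2 113.6] [172.9 253.4] 0.1 [4.798e-01 1.057e-01 3.000e-04] [225. 108.]
2439.0 [540.2  61.3] [35.6 46.2] 51.9 [ 5.493e-01  3.950e-02 -3.000e-04] [168. 214.]
2732.5 [450.4  37.6] [51.1 27. ] 77.9 [0.4458 0.0228 0.017 ] [90. 84.]
```

View pics/c4.png

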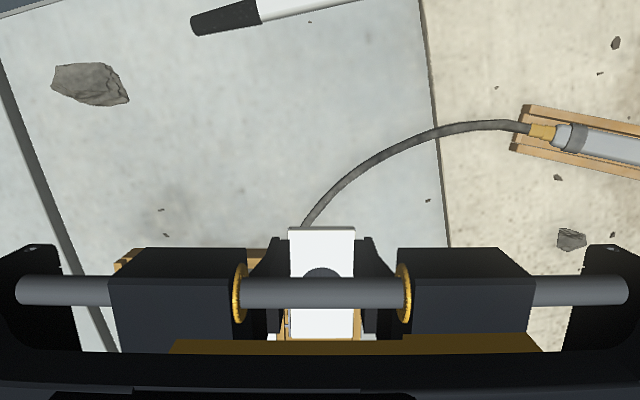

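The box (front edge at row 228, columns 289–355) now overhangs the rack's front edge (row ~250). The fingers are still opening on either side, well above it.

Run:
```python
from h import *
c=cam("wrist"); g=cv2.cvtColor(c['image'],cv2.COLOR_RGB2GRAY)
print('col',[ (r,int(g[r,345])) for r in range(218,240,2)],'row',[(u,int(g[240,u])) for u in list(range(282,296,2))+list(range(348,364,2))])
e=np.array([.981,-.193])
for uv,z in [((322,228),.042),((290,240),.042),((355,240),.042),((270,249),.041),((130,258),.041)]:
    p=plane(c,[uv],z)[0]; print(uv,p.round(4),'along',((p[:2]-[.645,.145])@e).round(4),'lat',((p[:2]-[.645,.145])@[.193,.981]).round(4))
s=robot.get_obs();p=s['position'];print(p.round(4),((p[:2]-[.645,.145])@e).round(4),((p[:2]-[.645,.145])@[.193,.981]).round(4))
```

```text
col [(218, 200), (220, 201), (222, 203), (224, 132), (226, 110), (228, 196), (230, 241), (232, 241), (234, 241), (236, 241), (238, 241)] row [(282, 38), (284, 33), (286, 189), (288, 249), (290, 241), (292, 241), (294, 241), (348, 241), (350, 240), (352, 241), (354, 231), (356, 212), (358, 20), (360, 39), (362, 39)]
(322, 228) [0.5703 0.16   0.042 ] along -0.0762 lat 0.0003
(290, 240) [0.5746 0.1371 0.042 ] along -0.0676 lat -0.0213
(355, 240) [0.583  0.1802 0.042 ] along -0.0676 lat 0.0225
(270, 249) [0.5788 0.1221 0.041 ] along -0.0605 lat -0.0353
(130, 258) [0.567  0.0236 0.041 ] along -0.0531 lat -0.1342
[0.5668 0.1611 0.1041] -0.0799 0.0007
```

>>> {"method": "send_rows", "body": {
  "increments": [0, 0, 0, 0.5, -0.1, 0, 0.8, 0, 0, 0, 0.5, -0.1, 0, 0.8, 0, 0, 0, 0.46, -0.09, 0, 0.8, 0, 0, 0, 0, 0, 0, 0.8, 0, 0, 0, 0, 0, 0, 0.8, 0, 0, 0, 0, 0, 0, 0.8, 0, 0, 0, 0, 0, 0, 0.8, 0, 0, 0, 0, 0, 0, 0.8, 0, 0, 0, 0, 0, -1, 0.8, 0, 0, 0, 0, 0, -1, 0.8, 0, 0, 0, 0, 0, -1, 0.8, 0, 0, 0, 0, 0, 0, 0.8, 0, 0, 0, 0, 0, 0, 0.8]
}}

```text
time: 9.12
position: [0.5794, 0.1582, 0.0728]
tool_rot: [0.097, 0.995, -0.0, -0.002]
ft_force: [0.1, 0.6, -0.0]
grip_width: 0.0692
grip_force: 0.0
```

```bash
python3 look.py c5 0.042 | head -1
```

```text
9.17 [0.5801 0.1582 0.0734] toolx [-0.981  0.193  0.001] tooly [ 0.193  0.981 -0.   ] toolz [-0.002 -0.    -1.   ] [-0.82 -0.06  0.42] 0.06946247347899705 0.0
```

View pics/c5.png

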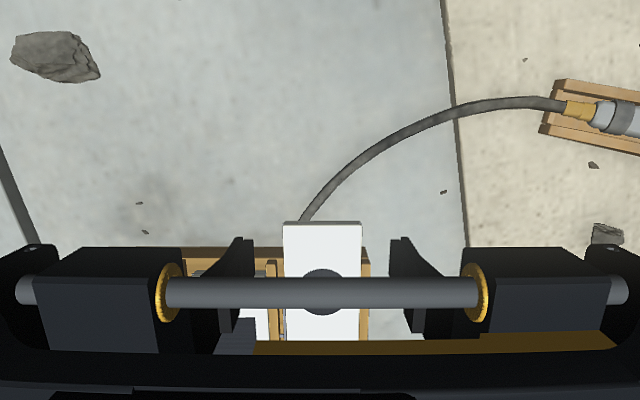

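The fingers straddle the overhanging front end evenly (box at columns 283–362, fingers at about 240 and 405). I'll lower them and grip.

>>> {"method": "send_rows", "body": {
  "increments": [0, 0, 0, 0.1, 0, -0.8, 0.8, 0, 0, 0, 0, 0, -0.8, 0.8, 0, 0, 0, 0, 0, -0.7, 0.8, 0, 0, 0, 0, 0, -0.4, 0.8, 0, 0, 0, 0, 0, -0.3, 0.8, 0, 0, 0, 0, 0, 0, 0.8, 0, 0, 0, 0, 0, 0, 0.8]
}}

```text
time: 9.75
position: [0.5814, 0.1582, 0.044]
tool_rot: [0.097, 0.995, -0.0, -0.0]
ft_force: [-0.6, -0.0, -0.2]
grip_width: 0.0694
grip_force: 0.0
```

>>> {"method": "send_rows", "body": {
  "increments": [0, 0, 0, 0, 0, -0.15, 0.7, 0, 0, 0, 0, 0, 0, 0.62, 0, 0, 0, 0, 0, 0, 0.56, 0, 0, 0, 0, 0, 0, 0.5, 0, 0, 0, 0, 0, 0, 0.45, 0, 0, 0, 0, 0, 0, 0.4, 0, 0, 0, 0, 0, 0, 0.4, 0, 0, 0, 0, 0, 0, 0.4, 0, 0, 0, 0, 0, 0, 0.4, 0, 0, 0, 0, 0, 0, 0.4],
  "newtons": 20
}}

```text
time: 10.58
position: [0.5815, 0.1581, 0.0429]
tool_rot: [0.097, 0.995, -0.0, 0.0]
ft_force: [-0.9, -1.9, 2.4]
grip_width: 0.0459
grip_force: 20.0
```

>>> {"method": "send_rows", "body": {
  "increments": [0, 0, 0, -0.2, 0.04, 0, 0.4, 0, 0, 0, -0.4, 0.08, 0, 0.4, 0, 0, 0, -0.5, 0.1, 0, 0.4, 0, 0, 0, -0.5, 0.1, 0, 0.4, 0, 0, 0, -0.5, 0.1, 0, 0.4]
}}

```text
time: 11.0
position: [0.56, 0.1624, 0.0428]
tool_rot: [0.097, 0.995, -0.0, 0.0]
ft_force: [2.3, -2.7, 0.7]
grip_width: 0.0456
grip_force: 20.0
```

>>> {"method": "send_rows", "body": {
  "increments": [0, 0, 0, -0.5, 0.1, 0, 0.4, 0, 0, 0, -0.5, 0.1, 0, 0.4, 0, 0, 0, -0.5, 0.1, 0, 0.4, 0, 0, 0, -0.5, 0.1, 0, 0.4, 0, 0, 0, -0.6, 0.12, 0, 0.4, 0, 0, 0, -0.6, 0.12, 0, 0.4, 0, 0, 0, -0.6, 0.12, 0, 0.4, 0, 0, 0, -0.5, 0.1, 0, 0.4, 0, 0, 0, -0.3, 0.06, 0, 0.4, 0, 0, 0, 0, 0, 0, 0.4]
}}

```text
time: 11.83
position: [0.513, 0.1723, 0.0426]
tool_rot: [0.097, 0.995, 0.0, -0.001]
ft_force: [-0.3, 0.8, -0.7]
grip_width: 0.0458
grip_force: 20.0
```

>>> {"method": "send_rows", "body": {
  "increments": [0, 0, 0, 0, 0, 0.3, 0.4, 0, 0, 0, 0, 0, 0.7, 0.4, 0, 0, 0, 0, 0, 1.1, 0.4, 0, 0, 0, 0, 0, 1.3, 0.4, 0, 0, 0, 0, 0, 1.3, 0.4, 0, 0, 0, 0, 0, 1.1, 0.4, 0, 0, 0, 0, 0, 0.6, 0.4, 0, 0, 0, 0, 0, 0.3, 0.4, 0, 0, 0, 0, 0, 0, 0.4]
}}

```text
time: 12.58
position: [0.515, 0.1717, 0.1108]
tool_rot: [0.097, 0.995, 0.0, 0.001]
ft_force: [0.2, -0.2, -1.7]
grip_width: 0.0458
grip_force: 20.0
```

```bash
python3 look.py c6 0.1 | head -1
```

```text
12.63 [0.5146 0.1716 0.1101] toolx [-0.981  0.193 -0.001] tooly [0.193 0.981 0.   ] toolz [ 0.001  0.    -1.   ] [ 0.84 -0.18 -1.01] 0.045795223356362304 19.99810963869095
```

View pics/c6.png

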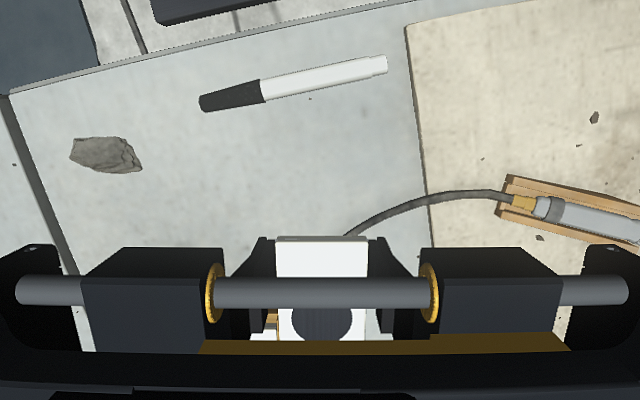

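The box is held level by its front end (columns 277–367, window at (322,322)). I'm carrying it to a point above the pad.

>>> {"method": "send_rows", "body": {
  "increments": [0, 0, 0.0057, 0.136, -0.649, 0, 0.4, 0, 0, 0.0113, 0.271, -1.298, 0, 0.4, 0, 0, 0.017, 0.407, -1.948, 0, 0.4, 0, 0, 0.0227, 0.543, -2.597, 0, 0.4, 0, 0, 0.0227, 0.543, -2.597, 0, 0.4, 0, 0, 0.0227, 0.543, -2.597, 0, 0.4, 0, 0, 0.0227, 0.543, -2.597, 0, 0.4, 0, 0, 0.0227, 0.543, -2.597, 0, 0.4, 0, 0, 0.0227, 0.543, -2.597, 0, 0.4, 0, 0, 0.0227, 0.543, -2.597, 0, 0.4, 0, 0, 0.0227, 0.543, -2.597, 0, 0.4, 0, 0, 0.0227, 0.543, -2.597, 0, 0.4, 0, 0, 0.0227, 0.543, -2.597, 0, 0.4, 0, 0, 0.0227, 0.543, -2.597, 0, 0.4, 0, 0, 0.0227, 0.543, -2.597, 0, 0.4, 0, 0, 0.017, 0.407, -1.948, 0, 0.4, 0, 0, 0.0113, 0.271, -1.298, 0, 0.4, 0, 0, 0.0057, 0.136, -0.649, 0, 0.4, 0, 0, 0, 0, 0, 0, 0.4, 0, 0, 0, 0, 0, 0, 0.4]
}}

```text
time: 14.3
position: [0.5951, -0.2176, 0.1089]
tool_rot: [-0.073, 0.997, 0.001, -0.001]
ft_force: [-0.2, 1.0, -1.3]
grip_width: 0.0457
grip_force: 20.0
```

```bash
python3 look.py c7 0.008 | head -12
python3 - <<'E'
from h import *
# pad field from scene/side, box pose check by depth on the box top
for n in("scene","side"):
    c=cam(n); save(c,n+'7'); vv,uu=np.mgrid[150:340,250:480]; D=depth(c,np.c_[uu.ravel(),vv.ravel()]); g=cv2.cvtColor(c['image'],cv2.COLOR_RGB2GRAY)[150:340,250:480].ravel()
    s=(D[:,2]>.085)&(D[:,2]<.125)&(abs(D[:,0]-.63)<.1)&(abs(D[:,1]+.21)<.06)&(g>130)
    w=D[s]; print(n,s.sum(),w.mean(0).round(4) if s.sum() else '', np.linalg.lstsq(np.c_[w[:,:2]-w[:,:2].mean(0),np.ones(len(w))],w[:,2],rcond=None)[0].round(3) if s.sum()>5 else '')
E
```

```text
14.35 [ 0.595  -0.2169  0.1091] toolx [-0.989 -0.146  0.002] tooly [-0.146  0.989  0.002] toolz [-0.002  0.001 -1.   ] [ 0.48 -0.4  -0.09] 0.04606399262133559 19.998277723789215
783.5 [ 694.9 -163.8] [30.4 45.7] 7.9 [ 7.001e-01 -1.626e-01  2.000e-04] [366. 324.]
823.0 [ 706.2 -241.2] [30.3 45.6] 8.5 [ 7.118e-01 -2.410e-01 -3.000e-04] [277. 324.]
3076.0 [ 639.7 -211.6] [30.1 74.2] 8.3 [ 0.5931 -0.2188  0.1075] [321. 259.]
10864.0 [ 609.2 -216.7] [ 74.  134.9] 8.3 [ 0.6079 -0.217   0.0077] [320. 222.]
3249.0 [ 619.8 -438.6] [ 60.  111.8] 88.9 [ 0.618  -0.4301  0.0184] [ 42. 200.]
18412.5 [519.4 -18. ] [ 76.8 210.9] 89.9 [ 5.345e-01 -1.676e-01 -1.000e-04] [597. 136.]
92305.5 [ 552.5 -232.5] [207.3 361.3] 8.3 [ 0.5407 -0.2188  0.026 ] [332. 138.]
2589.0 [ 505.1 -132.1] [46.9 35.8] 14.9 [ 5.103e-01 -1.726e-01 -2.000e-04] [458. 102.]
555.0 [ 486.7 -252.6] [50.8 12.4] 25.0 [ 0.4886 -0.2512  0.0254] [295.  49.]
scene 163 [ 0.5907 -0.2148  0.1075] [-0.005  0.027  0.107]
side 12 [ 0.5879 -0.2142  0.1105] [0.036 0.05  0.11 ]
```

View pics/c7.png

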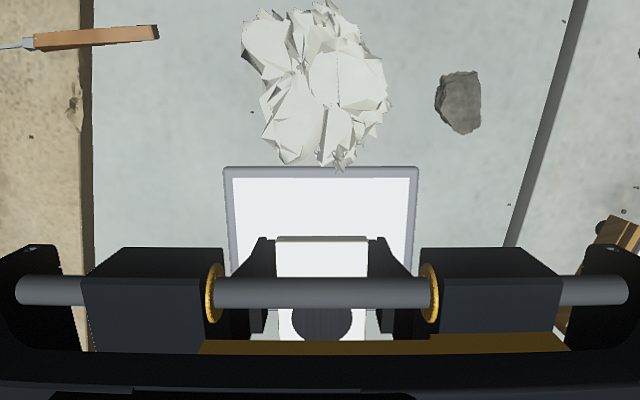

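The box is level and centred over the pad: the box spans columns 277–367 and the pad 223–418, with parallel edges. The rock is low and clear of the gripper, so I'm lowering it.

>>> {"method": "send_rows", "body": {
  "increments": [0, 0, 0, 0.05, -0.08, -0.4, 0.4, 0, 0, 0, 0, 0, -0.8, 0.4, 0, 0, 0, 0, 0, -1.1, 0.4, 0, 0, 0, 0, 0, -1.1, 0.4, 0, 0, 0, 0, 0, -1.1, 0.4, 0, 0, 0, 0, 0, -1.1, 0.4, 0, 0, 0, 0, 0, -1.1, 0.4, 0, 0, 0, 0, 0, -0.8, 0.4, 0, 0, 0, 0, 0, -0.5, 0.4, 0, 0, 0, 0, 0, -0.3, 0.4, 0, 0, 0, 0, 0, 0, 0.4, 0, 0, 0, 0, 0, 0, 0.4]
}}

```text
time: 15.45
position: [0.5966, -0.2189, 0.0269]
tool_rot: [-0.073, 0.997, -0.0, 0.0]
ft_force: [-0.2, 0.1, -0.0]
grip_width: 0.0457
grip_force: 20.0
```

>>> {"method": "send_rows", "body": {
  "increments": [0, 0, 0, 0, 0, -0.2, 0.4, 0, 0, 0, 0, 0, -0.2, 0.4, 0, 0, 0, 0, 0, 0, 0.4, 0, 0, 0, 0, 0, 0, 0.4]
}}

```text
time: 15.78
position: [0.5965, -0.2187, 0.0229]
tool_rot: [-0.073, 0.997, -0.0, 0.0]
ft_force: [-0.1, -0.6, -0.6]
grip_width: 0.0459
grip_force: 20.0
```

>>> {"method": "send_rows", "body": {
  "increments": [0, 0, 0, 0, 0, -0.2, 0.4, 0, 0, 0, 0, 0, -0.1, 0.4, 0, 0, 0, 0, 0, 0, 0.4, 0, 0, 0, 0, 0, 0, 0.4]
}}

```text
time: 16.12
position: [0.5963, -0.2186, 0.0196]
tool_rot: [-0.073, 0.997, 0.0, -0.0]
ft_force: [-0.5, 0.6, 0.1]
grip_width: 0.0457
grip_force: 20.0
```

>>> {"method": "send_rows", "body": {
  "increments": [0, 0, 0, 0, 0, -0.07, 0.4, 0, 0, 0, 0, 0, 0, 0.4, 0, 0, 0, 0, 0, 0, 0.4]
}}

```text
time: 16.37
position: [0.5965, -0.2187, 0.0191]
tool_rot: [-0.073, 0.997, -0.0, 0.0]
ft_force: [0.1, -0.9, -0.7]
grip_width: 0.0456
grip_force: 20.0
```

>>> {"method": "send_rows", "body": {
  "increments": [0, 0, 0, 0, 0, -0.05, 0.4, 0, 0, 0, 0, 0, 0, 0.4, 0, 0, 0, 0, 0, 0, 0.4]
}}

```text
time: 16.62
position: [0.5965, -0.2188, 0.019]
tool_rot: [-0.073, 0.997, -0.0, 0.0]
ft_force: [-1.0, 0.2, 2.8]
grip_width: 0.0458
grip_force: 20.0
```

>>> {"method": "send_rows", "body": {
  "increments": [0, 0, 0, 0, 0, -0.04, 0.4, 0, 0, 0, 0, 0, 0, 0.4, 0, 0, 0, 0, 0, 0, 0.4]
}}

```text
time: 16.87
position: [0.5966, -0.2188, 0.019]
tool_rot: [-0.073, 0.997, -0.0, 0.0]
ft_force: [-1.1, 0.7, 4.4]
grip_width: 0.0455
grip_force: 20.0
```

>>> {"method": "send_rows", "body": {
  "increments": [0, 0, 0, 0, 0, 0.05, 0.53, 0, 0, 0, 0, 0, 0, 0.56, 0, 0, 0, 0, 0, 0, 0.6, 0, 0, 0, 0, 0, 0, 0.66, 0, 0, 0, 0, 0, 0, 0.7, 0, 0, 0, 0, 0, 0, 0.7, 0, 0, 0, 0, 0, 0, 0.7],
  "newtons": 5
}}

```text
time: 17.45
position: [0.5964, -0.2187, 0.0185]
tool_rot: [-0.073, 0.997, 0.0, -0.0]
ft_force: [-0.2, -0.5, -0.6]
grip_width: 0.0605
grip_force: 0.0
```

>>> {"method": "send_rows", "body": {
  "increments": [0, 0, 0, 0, 0, 0.5, 0.7, 0, 0, 0, 0, 0, 1, 0.7, 0, 0, 0, 0, 0, 2, 0.7, 0, 0, 0, 0, 0, 2.5, 0.7, 0, 0, 0, 0, 0, 2.5, 0.7, 0, 0, 0, -1, 0, 2.5, 0.7, 0, 0, 0, -2, 0, 2.5, 0.7, 0, 0, 0, -2, 0, 2.5, 0.7, 0, 0, 0, -2, 0, 2, 0.7, 0, 0, 0, -2, 0, 1, 0.7, 0, 0, 0, -1, 0, 0, 0.7, 0, 0, 0, 0, 0, 0, 0.7, 0, 0, 0, 0, 0, 0, 0.7]
}}

```text
time: 18.53
position: [0.4964, -0.2187, 0.2087]
tool_rot: [-0.073, 0.997, -0.0, 0.0]
ft_force: [1.3, 0.1, 0.3]
grip_width: 0.0609
grip_force: 0.0
```

```bash
python3 look.py c8 0.018
python3 - <<'E'
import cv2,numpy as np
from h import *
a=cv2.imread('pics/c8.png'); c=cam("side"); b=cv2.resize(c['image'][100:340,200:460,::-1],(433,400))
cv2.imwrite('pics/final.png',cv2.resize(np.hstack([a,b]),(800,298)))
E
```

```text
18.58 [ 0.4969 -0.2188  0.2083] toolx [-0.989 -0.145 -0.   ] tooly [-0.145  0.989  0.   ] toolz [ 0.  0. -1.] [ 0.7  -0.94 -0.15] 0.0611931405705948 0.0
1279.5 [ 678.1 -210.4] [ 43.1 204.3] 14.6 [ 0.6847 -0.2075  0.0069] [309. 330.]
2127.5 [ 660.4 -208.7] [ 25.8 131.4] 8.4 [ 0.6595 -0.2089  0.0189] [310. 318.]
3272.5 [ 584.8 -212.8] [ 42.  117.2] 7.5 [ 0.5849 -0.2131  0.0152] [316. 258.]
538.5 [ 576.3 -433.1] [50.4 56.1] 8.8 [ 0.575  -0.4288  0.0184] [119. 224.]
21187.0 [459.  41.] [159.6 213.5] 4.2 [ 0.4823 -0.137  -0.0013] [554. 175.]
1119.5 [443.7  10.3] [51.2 31.7] 80.4 [ 4.692e-01 -1.399e-01 -3.000e-04] [548. 163.]
783.0 [ 466.7 -534.7] [37.2 63.6] 85.1 [ 0.4643 -0.5336  0.019 ] [ 17. 106.]
521.0 [ 372.8 -141.8] [18.  29.2] 0.2 [ 0.275  -0.0129 -0.7505] [422.  66.]
61765.5 [ 493.5 -241.1] [247.4 603.4] 3.2 [ 0.4828 -0.2462  0.0241] [297. 165.]
1084.5 [ 503.3 -135.2] [46.1 34.4] 12.7 [ 0.503  -0.137   0.0181] [400. 198.]
7430.5 [326.2 -44.5] [ 64.4 158.8] 0.5 [ 0.1795 -0.0317 -0.7518] [530.  32.]
```

View pics/final.png

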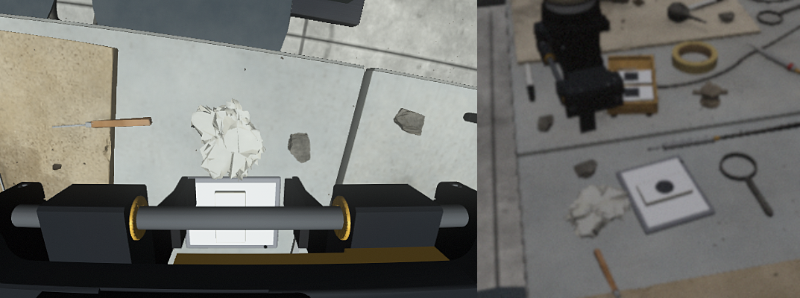

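The box lies flat on the pad with its round window near the middle, and the gripper is clear. I'll make one numeric check of centring before handing in.

Run:
```python
from h import *
for n in("scene","side"):
    c=cam(n); g=cv2.cvtColor(c['image'],cv2.COLOR_RGB2GRAY); uv=cv2.projectPoints(np.array([[.627,-.2135,.018]]),cv2.Rodrigues(c['R'])[0],c['t'],c['K'],c['d'])[0].ravel()
    _,l,st,ce=cv2.connectedComponentsWithStats((g<100).astype(np.uint8)); i=l[int(round(uv[1])),int(round(uv[0]))]
    print(n,uv.round(1),i,st[i],plane(c,[ce[i]],.018).round(4))
```

```text
scene [374.6 262.6] 53 [368 257  15  12 145] [[ 0.6272 -0.2142  0.018 ]]
side [349.2 250. ] 158 [344 245  14  11 122] [[ 0.6297 -0.2144  0.018 ]]
```

The window is within about 2 mm of the pad's centre in both views.

```bash
python3 -c "
from rig import robot
print(robot.hand_in())"
```

```text
the job is handed in; nothing more can be done
None
```

The round-window slide box is flat on the light pad, its window within about 2 mm of the pad's centre and its long side parallel to the pad's short side; the highest press I read was about 18 N, the gripper is clear, and the job is handed in at about 19 s.

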